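Clear the contact grill and hold its lid part open

ROBOT

A 7-joint arm with a two-finger parallel gripper is mounted at the origin on a cart in front of the work surface, level with it; the furniture and walls round the work are solid. World frame = base frame: x ahead of the robot, y to its left, z up, the work surface at z = 0. Lengths are in m, angles in rad, forces in N, time in s.
With the tool pointing down it reaches from about 0.425 to 0.925 m from the base axis. Payload 6.8 kg.
Tool frame: the origin (TCP) lies between the finger pads; the fingertips stand 22 mm ahead of it and the grasp point (between the pads) lies 3 mm ahead of it; z points along the fingers, y is the line along which they close (so a half turn about z gives the same grasp; the last joint's range is limited). The gripper opens to 88 mm and grips with 3 to 60 N. Pads are 20 mm wide; open, the fingers measure 115 mm over their backs; the gripper's body (75 mm by 178 mm) begins 61 mm behind the grasp point.
Start: joints at [-1.448, 0.477, 0.022, 1.555, -0.011, 1.109, -0.083], TCP at [0.154, 0.657, 0.245] pointing down, gripper open.
Joint ranges: [-2.96, 2.96], [-0.34, 2.1], [-1.41, 1.46], [0.24, 2.44], [-1.37, 4.51], [0.17, 1.92], [-2.96, 2.96]. Speed limits (rad/s): [2.39, 2.39, 3.14, 3.14, 3.14, 3.14, 3.14].

INTERFACE

Orientations are given as a unit quaternion [x, y, z, w].
In Python, from workcell import robot gives the robot as it stands.
- The arm moves only by the shell command python3 -m jog 'ROWS' [FORCE]. ROWS is JSON, a list of rows, each a list of 3 entries, a list of its own where there are three numbers: the turn, a rotation vector about the tool's x, y, z in units of 5 degrees (1.0 is 5 degrees), then the shift along the tool's x, y, z in units of 50 mm (1.0 is 50 mm), then the opening, from -1 (shut) to 1 (fully open). A call has 1 to 10 rows; each row shifts and turns the commanded pose from where the row before left it, along the tool's axes as they then stand; what a row does not reach is not made up. A row lasts 1/10 s, in which the tool goes at most 50 mm and 8.59 degrees, less where a joint would pass 70% of its speed; a pose out of reach is approached as far as the arm can. A call is refused whole if a number of a shift passes 1 or a number of a turn 1, either way. A call with a gripper value outside its range is refused whole. The fingers move at their own pace and stop on an object; FORCE is the grip in N (left out, the last holds). Time passes only in rows, so rows that do not move let the fingers close. It gives the time, the measured TCP pose, the force, the opening and the grip force at its end, in the units of the state.
- robot.get_obs(): the state, without advancing time (a new reading comes with each control period).
- robot.grab_frame(name): name is "side" or "top"; returns a dict with "color" (420x560x3 uint8, red, green, blue), "range_z" (420x560 float32, m along the optical axis (not along the pixel's ray), 0 where there is no reading), "vfov" (degrees; the focal length in pixels is half the picture's height over the tangent of half this angle, whatever the lens; pixels are square), "cx", "cy" (the principal point, pixels), "rvec" (rotation vector, rad) and "tvec" (3), from world to camera coordinates, as OpenCV has them. Camera axes: x right, y down, z forward; pixel columns grow to the right and rows downward; lengths in m; the calibration is good to about 2 mm. A picture is of the moment at which its call begins.
- robot.sign_off(): hands the job in; it is judged then, once.
Trained networks look in a picture, given as the dict that the camera call returned (one of the last four; its "shot" number tells which), for a name from the list of things; names that differ only in an ending like _2 or _b are one class to them, and where a whole thing is asked for, a point or a joint stands for the part that bears it (a point fixed in the world has none). Each returns a list of dicts, best first, with "confidence" (0 to 1); they miss things now and then, are a little off and sometimes report something else, mostly with a low value. They report only what shows in the picture. A call takes as long as a camera call. They do not tell look-alikes from the thing itself.
- robot.trace(picture, name): "mask" (420x560 bool, what is visible of it) and "centre" ([column, row] in pixels, amid what is visible of it).
- robot.tip_of(picture, name): "centre" ([column, row] in pixels: a listed point, or the origin of a listed thing).
The state is a dict: "t": time; "q": joint angles; "joint_vel": joint speeds; "joint_torque": joint torques, N m; "position": TCP position; "eef_rot": TCP orientation; "force": force on the tool from outside, world axes, zero at the start; "torque": the same for the moment, N m; "width": finger opening in m; "gripper_force": force on a finger pad.
Only numpy, scipy, OpenCV 4.12 (cv2) and the standard library are available. Lean on these libraries where they do the work, as an engineer would, in place of code of your own. Each camera call takes 0.05 s, during which the arm holds its last target. There are 200 camera calls.

TASK

I want to lay a sandwich in the contact grill, but a glass honey jar has been left on its lid: lift the jar off with a light grip, set it down gently, upright, wholly on the wide part of the wooden chopping board, and let go of it. Then raise the grill's lid by the wooden grip of its handle to 30 degrees and finish still holding it there: the lid drops shut if released and must not slam, and never take it past 40 degrees, as the heat would go up under the cupboards. Leave the other things on the worktop where they are.

Things in the scene. Friction and masses are not known exactly. Their poses are not given: they have to be found in the camera images.
- grill: Black contact grill, 257 x 254 mm, lid top 80 mm above the worktop, fixed to the worktop, front (with the handle) towards the robot. Origin: centre of its underside on the worktop; x points from front to back, z up. The lid turns about a level line along the grill's y, 115 mm behind the origin (+x) and 46 mm up.
- grill_lid (a joint): Opening angle of the grill's lid in rad: 0 shut, growing as the front rises; free up to 1.2. The lid weighs about 0.9 kg with the handle, has no catch and falls shut when released; lifting at the handle takes about 5 N.
- grill_handle: Lid handle: round wooden grip 20 mm thick, 150 mm long along its y, held by two steel posts and clamps 56 mm either side of its middle; grasp it from above at the middle. Origin: middle of the grip; it turns with the lid. Lid shut: 119 mm in front of the grill's origin, 116 mm above the worktop, so 234 mm in front of and 70 mm above the hinge line; 39 mm above a black metal loop.
- honey_jar: Glass honey jar with a red screw cap, round, 61 mm across, 86 mm tall, about 0.25 kg, at first standing on the shut lid behind the handle. Origin: centre of its underside; z up the jar. Squeezing it with over 80 N, both fingers together, would crack it.
- board: Light wooden chopping board, fixed, left or right of the grill; its wide part measures 200 mm (x) by 170 mm (y), top face 16 mm above the worktop; a narrow tongue with a hanging hole sticks out 45 mm at its -x side. Origin: on the worktop under the centre of the wide part. The jar must not hit it with over 40 N.
- sugar_tin: Green round canister with a wooden lid, 102 mm across, 135 mm tall, a loose bystander on the side of the grill where the board is not. Origin: centre of its underside.
- mug_white: Cream mug, 93 mm tall, a loose bystander behind on the right. Origin: centre of its underside.
- pepper_mill: Dark wooden pepper mill, 58 mm across, 170 mm tall, a loose bystander behind on the left. Origin: centre of its underside.
There are look-alikes about, which are no part of the job. Of the things that look like the honey_jar, the smaller one is meant.

How it is judged:
By the outcome, as a careful person would: the job done as asked, in the order asked, and still so for the second after the job is handed in, while the arm keeps its last pose, push and grip.
It also fails if it takes over 56 s, if anything falls off the work surface, if the arm or the gripper's body presses on something with over 40 N, if the wrist force passes 120 N, or if a joint passes its speed limit or range.

## Working session

There is one attempt and no reset: what is moved stays moved. The work goes in short steps, Python scripts to look and compute and a shell command to move; the robot and the scene stay as the last step left them, time stands still between calls to the robot, and variables do not carry over. Pictures are saved under pics/ and viewed, at most 10 in all, crops included, and the job is handed in when it is done.

```bash
mkdir -p pics
cat > h.py <<'E'
import numpy as np, cv2
from workcell import robot
def world(f,mask=None):
    R=cv2.Rodrigues(np.array(f["rvec"],float))[0]; t=np.array(f["tvec"],float).ravel()
    z=f["range_z"]; h,w=z.shape; F=h/2/np.tan(np.radians(f["vfov"])/2)
    v,u=np.mgrid[:h,:w]
    c=np.stack([(u-f["cx"])/F*z,(v-f["cy"])/F*z,z],-1)
    P=(c-t)@R
    P[z==0]=np.nan
    return P
def save(f,n): cv2.imwrite("pics/"+n,f["color"][:,:,::-1])
E
python3 - <<'E'
from h import *
o=robot.get_obs();print(o["t"],o["position"],o["eef_rot"],o["force"])
fs=[]
for c in("side","top"):
    f=robot.grab_frame(c);save(f,c+"0.png");P=world(f);fs.append(f["color"])
    R=cv2.Rodrigues(np.array(f["rvec"],float))[0];print(c,"cam",-R.T@np.array(f["tvec"]).ravel())
    for n in ["grill","grill_handle","honey_jar","board","sugar_tin","mug_white","pepper_mill"]:
        for d in robot.trace(f,n)[:3]:
            m=d["mask"];p=P[m];p=p[~np.isnan(p[:,0])]
            if len(p)==0: continue
            print(n,round(d["confidence"],2),np.round(d["centre"]),np.round(np.percentile(p,[2,50,98],axis=0),3).tolist())
cv2.imwrite("pics/both.png",cv2.resize(np.hstack(fs),None,fx=.71,fy=.71)[:,:,::-1])
E
```

```text
0.0 [0.15431852 0.6565583  0.24369968] [ 1.15148555e-01  9.93347890e-01 -8.82368845e-04 -2.84872969e-05] [-1.18421563 -0.52658982  0.60524967]
side cam [0.50289135 1.074669   0.72241018]
grill 0.75 [278. 234.] [[0.436, -0.069, 0.014], [0.579, 0.112, 0.075], [0.674, 0.154, 0.122]]
grill_handle 0.92 [341. 205.] [[0.431, -0.041, 0.074], [0.44, 0.057, 0.121], [0.449, 0.102, 0.125]]
honey_jar 0.82 [312. 203.] [[0.477, 0.024, 0.078], [0.506, 0.072, 0.133], [0.535, 0.082, 0.164]]
honey_jar 0.73 [329. 177.] [[0.44, -0.21, 0.029], [0.469, -0.153, 0.099], [0.514, -0.137, 0.112]]
honey_jar 0.25 [279. 235.] [[0.436, -0.07, 0.014], [0.579, 0.111, 0.075], [0.674, 0.154, 0.122]]
board 0.79 [312. 348.] [[0.371, 0.286, 0.002], [0.493, 0.381, 0.013], [0.597, 0.451, 0.016]]
sugar_tin 0.67 [313. 151.] [[0.464, -0.384, 0.005], [0.521, -0.316, 0.093], [0.556, -0.3, 0.12]]
mug_white 0.87 [246. 174.] [[0.633, -0.258, 0.007], [0.696, -0.193, 0.061], [0.736, -0.177, 0.089]]
pepper_mill 0.67 [203. 269.] [[0.692, 0.216, -0.002], [0.711, 0.274, 0.09], [0.739, 0.286, 0.159]]
top cam [ 0.34145438 -0.00925742  1.44
[... 558 characters left out ...]
0.123], [0.454, 0.099, 0.129]]
board 0.57 [163. 228.] [[0.383, 0.282, 0.009], [0.5, 0.364, 0.016], [0.6, 0.443, 0.022]]
board 0.57 [198. 159.] [[0.695, 0.229, 0.005], [0.704, 0.247, 0.053], [0.727, 0.277, 0.146]]
sugar_tin 0.96 [390. 225.] [[0.466, -0.395, 0.025], [0.51, -0.344, 0.116], [0.556, -0.304, 0.13]]
sugar_tin 0.67 [197. 159.] [[0.695, 0.229, 0.009], [0.704, 0.246, 0.054], [0.727, 0.275, 0.146]]
sugar_tin 0.43 [164. 230.] [[0.377, 0.281, 0.008], [0.497, 0.363, 0.015], [0.6, 0.443, 0.022]]
mug_white 0.64 [348. 167.] [[0.639, -0.256, 0.003], [0.703, -0.221, 0.03], [0.735, -0.181, 0.093]]
pepper_mill 0.68 [198. 159.] [[0.695, 0.229, 0.001], [0.704, 0.247, 0.053], [0.727, 0.278, 0.146]]
```

View pics/both.png

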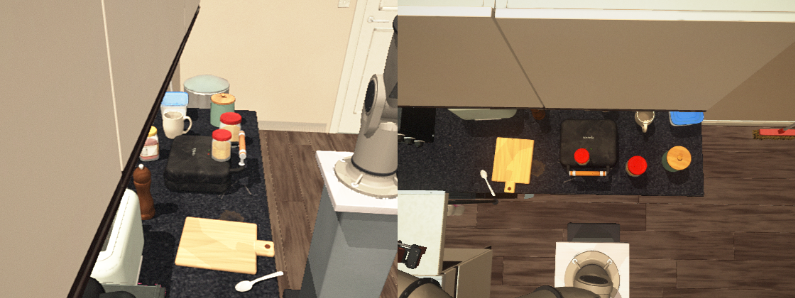

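Run:
```python
from h import *
f=robot.grab_frame("side");T=robot.grab_frame("top")
cv2.imwrite("pics/crop1.png",cv2.resize(f["color"][120:300,220:420],None,fx=3,fy=3,interpolation=cv2.INTER_CUBIC)[:,:,::-1])
for g in(f,T):
    P=world(g)
    for n,zl,zh in(("honey_jar",.155,.18),("honey_jar",.105,.13),("grill_handle",.118,.14),("board",.01,.022)):
        for d in robot.trace(g,n)[:2]:
            p=P[d["mask"]];p=p[(p[:,2]>zl)&(p[:,2]<zh)]
            if len(p)<30: continue
            q=p[:,:2].astype(np.float32)
            if n=="honey_jar": print(n,zl,d["confidence"],cv2.minEnclosingCircle(q),q.mean(0),p[:,2].max())
            else: print(n,d["confidence"],cv2.minAreaRect(q),q.mean(0),np.median(p[:,2]),"yaw",np.polyfit(q[:,1],q[:,0],1))
P=world(T); c=P[(P[:,:,2]>.3)&(P[:,:,0]>.45)&(abs(P[:,:,1])<.5)]
print("cupboard",np.percentile(c,[0,1,50,99,100],axis=0))
P=world(f); c=P[(P[:,:,2]>.3)&(P[:,:,0]>.45)&(abs(P[:,:,1])<1)]
print("cupboard",np.percentile(c,[0,1,50,99,100],axis=0))
```

```text
honey_jar 0.155 0.64 ((0.5082944631576538, 0.05287803336977959), 0.032540421932935715) [0.5062946 0.05562  ] 0.16558834709595588
honey_jar 0.105 0.94 ((0.47901254892349243, -0.1790020614862442), 0.04341249167919159) [ 0.477056   -0.17320693] 0.11481979696596828
honey_jar 0.105 0.64 ((0.505602240562439, 0.06128297001123428), 0.02970172092318535) [0.5058292  0.07459088] 0.1299179342843467
board 0.83 ((0.4791731834411621, 0.3664904832839966), (0.1714538186788559, 0.24321042001247406), 86.71343231201172) [0.49372554 0.37300846] 0.013172464320502716 yaw [-0.03086168  0.50523693]
honey_jar 0.105 0.67 ((0.4814548194408417, -0.17978495359420776), 0.04026085510849953) [ 0.48116267 -0.17942068] 0.12358803156019192
grill_handle 0.94 ((0.44378983974456787, 0.0238460935652256), (0.14256757497787476, 0.020678259432315826), 89.96202087402344) [0.4430082  0.02521756] 0.12426279380052055 yaw [-0.00470359  0.44312676]
board 0.91 ((0.48374485969543457, 0.3643980920314789), (0.17034170031547546, 0.24465399980545044), 86.48064422607422) [0.49743238 0.36271143] 0.015485014350017905 yaw [-0.05262536  0.51652015]
cupboard [[ 0.60992601 -0.34687961  0.45387594]
 [ 0.61079842 -0.33397587  0.47708774]
 [ 0.61221413  0.01352593  0.88200403]
 [ 0.64550293  0.45489409  0.99148646]
 [ 0.65181786  0.49990546  0.99394323]]
cupboard [[ 0.59561359 -0.33968505  0.32804368]
 [ 0.60876718  0.1485568   0.35083762]
 [ 0.60947615  0.85488061  0.5889847 ]
 [ 0.61443777  0.95187185  0.68470714]
 [ 0.65839962  0.96250541  0.69225387]]
```

View pics/crop1.png

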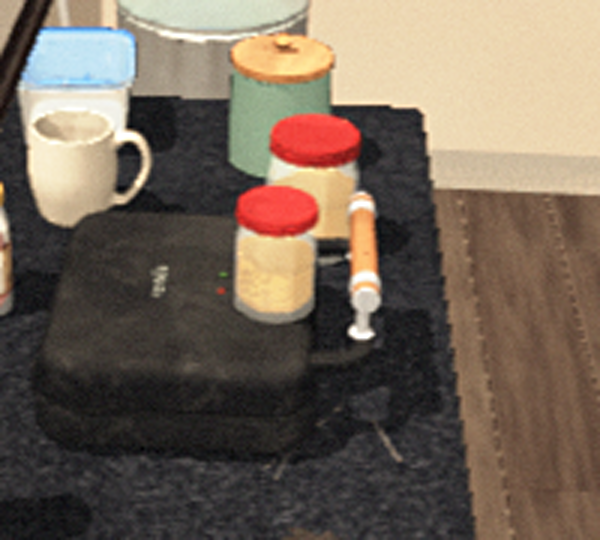

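The two look-alikes are the jar on the lid (side view 312,203; about 61 mm across, top at z≈0.166) and the jar on the worktop (side view 329,177; about 80 mm across). The crop shows the smaller one on the lid behind the handle, and that is the one meant. Moving now.

```bash
python3 -m jog '[[[0,0,-0.88],[0,0,0],1],[[0,0,-0.88],[0,0,0],1],[[0,0,-0.88],[0,0,0],1],[[0,0,0],[-0.2,-0.35,0],1],[[0,0,0],[-0.35,-0.6,0],1],[[0,0,0],[-0.35,-0.6,0],1],[[0,0,0],[-0.35,-0.6,0],1],[[0,0,0],[-0.35,-0.6,0],1],[[0,0,0],[-0.35,-0.6,0],1],[[0,0,0],[-0.35,-0.6,0],1]]' 20
python3 - <<'E'
from h import *
o=robot.get_obs();print(o["t"],o["position"],o["eef_rot"],o["q"])
for c in("side","top"):
    P=world(robot.grab_frame(c)); 
    for a in np.arange(-.3,.5,.1):
        m=(P[:,:,2]>.25)&(P[:,:,0]>.58)&(P[:,:,0]<.75)&(abs(P[:,:,1]-a)<.05)
        if m.sum()>20: print(c,round(a,1),np.percentile(P[m][:,2],[0,2,10]).round(3),P[m][:,0].min().round(3))
E
```

```text
t: 2.3
position: [0.27, 0.4584, 0.2449]
eef_rot: [0.0, 1.0, 0.0, 0.0]
force: [-0.1, 0.7, -0.1]
width: 0.088
gripper_force: 0.0
2.3 [0.26996104 0.45836003 0.24485861] [2.28341337e-04 9.99999934e-01 2.55314817e-04 1.18664784e-04] [-1.17189765  0.24182165  0.01896966  1.89838135 -0.00538316  1.00087506
  0.41976186]
side -0.3 [0.456 0.457 0.465] 0.608
side -0.2 [0.455 0.457 0.469] 0.608
side -0.1 [0.455 0.458 0.47 ] 0.608
side 0.0 [0.455 0.458 0.471] 0.608
side 0.1 [0.456 0.458 0.472] 0.609
side 0.2 [0.456 0.459 0.472] 0.608
side 0.3 [0.456 0.459 0.473] 0.608
side 0.4 [0.456 0.46  0.474] 0.609
top -0.3 [0.458 0.506 0.618] 0.61
top -0.2 [0.468 0.511 0.634] 0.61
top -0.1 [0.457 0.511 0.632] 0.61
top 0.0 [0.457 0.51  0.63 ] 0.61
top 0.1 [0.469 0.51  0.628] 0.61
top 0.2 [0.456 0.509 0.628] 0.61
top 0.3 [0.457 0.502 0.603] 0.61
top 0.4 [0.47  0.476 0.533] 0.611
```

```bash
python3 -m jog '[[[0,0,0],[-0.25,-0.4,0],1],[[0,0,0],[-0.4,-0.7,0],1],[[0,0,0],[-0.4,-0.7,0],1],[[0,0,0],[-0.4,-0.7,0],1],[[0,0,0],[-0.4,-0.7,0],1],[[0,0,0],[-0.4,-0.7,0],1],[[0,0,0],[-0.4,-0.7,0],1],[[0,0,0],[-0.4,-0.7,0],1],[[0,0,0],[-0.4,-0.7,0],1],[[0,0,0],[-0.4,-0.7,0],1]]'
python3 -m jog '[[[0,0,0],[-0.4,-0.7,0],1],[[0,0,0],[-0.3,-0.5,0],1],[[0,0,0],[-0.2,-0.27,0],1],[[0,0,0],[0,0,0],1]]'
python3 - <<'E'
from h import *
f=robot.grab_frame("side");save(f,"s2.png");print(robot.get_obs()["q"])
E
```

```text
t: 3.4
position: [0.4625, 0.1238, 0.245]
eef_rot: [-0.0, 1.0, 0.0, 0.0]
force: [-0.4, 0.7, -0.1]
width: 0.0874
gripper_force: 0.0
t: 3.8
position: [0.5079, 0.0493, 0.2449]
eef_rot: [0.002, 1.0, -0.0, 0.001]
force: [-0.8, 0.1, -0.2]
width: 0.088
gripper_force: 0.0
[-0.53468223  0.20636438  0.36150386  1.96522464 -0.08704298  0.98466003
  1.4369229 ]
```

View pics/s2.png

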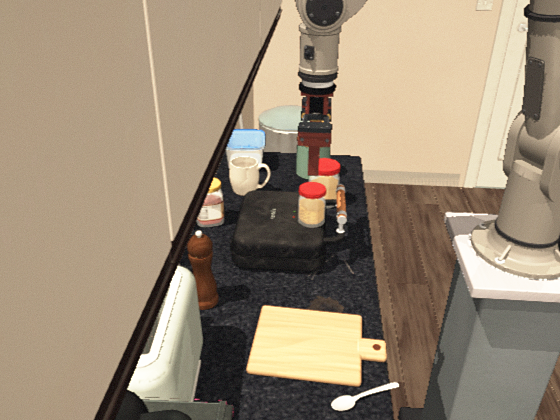

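The tool is above the jar on the lid: cap at about (312,190), fingers just above it.

```bash
python3 -m jog '[[[0,0,0],[0,0,0.3],1],[[0,0,0],[0,0,0.5],1],[[0,0,0],[0,0,0.5],1],[[0,0,0],[0,0,0.5],1],[[0,0,0],[0,0,0.3],1],[[0,0,0],[0,0,0.24],1],[[0,0,0],[0,0,0],1]]'
python3 -m jog '[[[0,0,0],[0,0,0],-0.2],[[0,0,0],[0,0,0],-0.2],[[0,0,0],[0,0,0],-0.2],[[0,0,0],[0,0,0],-0.2],[[0,0,0],[0,0,0],-0.2],[[0,0,0],[0,0,0],-0.2],[[0,0,0],[0,0,0],-0.2]]' 15
```

```text
t: 4.55
position: [0.5054, 0.0522, 0.1264]
eef_rot: [-0.001, 1.0, -0.0, -0.001]
force: [-0.6, -0.9, 0.6]
width: 0.0876
gripper_force: 0.0
t: 5.25
position: [0.5072, 0.0505, 0.1283]
eef_rot: [0.001, 1.0, -0.0, 0.001]
force: [0.1, -2.8, 6.8]
width: 0.0606
gripper_force: 15.0
```

```bash
python3 -m jog '[[[0,0,0],[0,0,-0.1],-0.2],[[0,0,0],[0,0,-0.2],-0.2],[[0,0,0],[0,0,-0.3],-0.2],[[0,0,0],[0,0,-0.3],-0.2],[[0,0,0],[0,0,-0.3],-0.2],[[0,0,0],[0,0,-0.2],-0.2],[[0,0,0],[0,0,-0.1],-0.2],[[0,0,0],[0,0,0],-0.2]]'
```

```text
t: 6.05
position: [0.5068, 0.0512, 0.2032]
eef_rot: [0.0, 1.0, 0.0, 0.0]
force: [-0.4, 0.3, -2.0]
width: 0.0606
gripper_force: 15.0
```

```bash
python3 -m jog '[[[0,0,0],[0,0.1,0],-0.2],[[0,0,0],[0,0.25,0],-0.2],[[0,0,0],[0,0.4,0],-0.2],[[0,0,0],[0,0.5,0],-0.2],[[0,0,0],[0,0.6,0],-0.2],[[0,0,0],[0,0.6,0],-0.2],[[0,0,0],[0,0.6,0],-0.2],[[0,0,0],[0,0.6,0],-0.2],[[0,0,0],[0,0.6,0],-0.2],[[0,0,0],[0,0.6,0],-0.2]]'
python3 -m jog '[[[0,0,0],[0,0.5,0],-0.2],[[0,0,0],[0,0.4,0],-0.2],[[0,0,0],[0,0.3,0],-0.2],[[0,0,0],[0,0.2,0],-0.2],[[0,0,0],[0,0.1,0],-0.2],[[0,0,0],[0,0,0.3],-0.2],[[0,0,0],[0,0,0.5],-0.2],[[0,0,0],[0,0,0.5],-0.2],[[0,0,0],[0,0,0.4],-0.2],[[0,0,0],[0,0,0.2],-0.2]]'
python3 - <<'E'
from h import *
f=robot.grab_frame("side");save(f,"s3.png");P=world(f)
o=robot.get_obs();print(o["position"],o["force"],o["width"])
for d in robot.trace(f,"honey_jar")[:2]:
    p=P[d["mask"]];print(d["confidence"],d["centre"],np.nanpercentile(p,[2,50,98],axis=0).round(3).tolist())
E
```

```text
t: 7.05
position: [0.5057, 0.2958, 0.2018]
eef_rot: [-0.0, 1.0, -0.0, -0.001]
force: [0.2, 1.1, -1.2]
width: 0.061
gripper_force: 15.0
t: 8.05
position: [0.5059, 0.3661, 0.1049]
eef_rot: [0.001, 1.0, -0.002, -0.001]
force: [-0.7, 0.4, -2.4]
width: 0.061
gripper_force: 15.0
[0.50561353 0.36611934 0.1042272 ] [-0.37762466 -0.68325994 -3.22799164] 0.06074717979859781
0.91 [310.6, 323.4] [[0.471, 0.322, 0.014], [0.501, 0.392, 0.077], [0.534, 0.432, 0.153]]
0.3 [315.4, 348.2] [[0.37, 0.29, 0.003], [0.486, 0.388, 0.013], [0.597, 0.451, 0.016]]
```

View pics/s3.png

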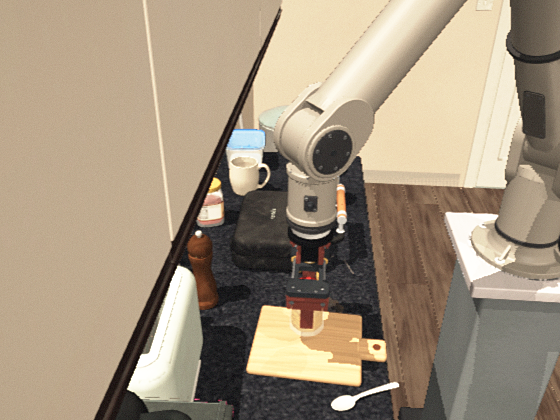

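Jar upright in the grip over the board (jar near 308,322; board centre near 310,345). Lowering gently.

```bash
python3 -m jog '[[[0,0,0],[0,0,0.2],-0.2],[[0,0,0],[0,0,0.2],-0.2],[[0,0,0],[0,0,0.15],-0.2],[[0,0,0],[0,0,0.1],-0.2],[[0,0,0],[0,0,0.04],-0.2],[[0,0,0],[0,0,0.03],-0.2],[[0,0,0],[0,0,0],-0.2]]'
python3 -m jog '[[[0,0,0],[0,0,0.02],-0.2],[[0,0,0],[0,0,0.02],-0.2],[[0,0,0],[0,0,0.02],-0.2],[[0,0,0],[0,0,0],-0.2]]'
```

```text
t: 8.85
position: [0.5069, 0.3685, 0.0717]
eef_rot: [0.0, 1.0, 0.0, 0.0]
force: [-0.3, 0.2, -2.4]
width: 0.0606
gripper_force: 15.0
t: 9.25
position: [0.5067, 0.3684, 0.0686]
eef_rot: [0.0, 1.0, -0.0, -0.0]
force: [-0.1, 0.4, -2.5]
width: 0.0611
gripper_force: 15.0
```

```bash
python3 -m jog '[[[0,0,0],[0,0,0.02],-0.2],[[0,0,0],[0,0,0.02],-0.2],[[0,0,0],[0,0,0.02],-0.2],[[0,0,0],[0,0,0],-0.2]]'
python3 -m jog '[[[0,0,0],[0,0,0.01],-0.2],[[0,0,0],[0,0,0.01],-0.2],[[0,0,0],[0,0,0],-0.2]]'
```

```text
t: 9.65
position: [0.5067, 0.3684, 0.0655]
eef_rot: [0.0, 1.0, -0.0, -0.0]
force: [0.1, 0.2, -2.7]
width: 0.0611
gripper_force: 15.0
t: 9.95
position: [0.5068, 0.3685, 0.0649]
eef_rot: [0.0, 1.0, 0.0, 0.0]
force: [-1.0, -1.8, 0.3]
width: 0.0608
gripper_force: 15.0
```

```bash
python3 -m jog '[[[0,0,0],[0,0,0],0.5],[[0,0,0],[0,0,0],0.9],[[0,0,0],[0,0,0],1],[[0,0,0],[0,0,0],1],[[0,0,0],[0,0,0],1]]'
python3 -m jog '[[[0,0,0],[0,0,-0.2],1],[[0,0,0],[0,0,-0.5],1],[[0,0,0],[0,0,-0.6],1],[[0,0,0],[0,0,-0.6],1],[[0,0,0],[0,0,-0.6],1],[[0,0,0],[0,0,-0.5],1],[[0,0,0],[0,0,-0.3],1],[[0,0,0],[0,0,0],1]]'
python3 - <<'E'
from h import *
for c in("side","top"):
    f=robot.grab_frame(c);P=world(f)
    if c=="side": save(f,"s4.png")
    for n in("honey_jar","grill_handle"):
      for d in robot.trace(f,n)[:2]:
        p=P[d["mask"]];print(c,n,d["confidence"],d["centre"],np.nanpercentile(p,[2,50,98],axis=0).round(3).tolist())
E
```

```text
t: 10.45
position: [0.5068, 0.3685, 0.0647]
eef_rot: [0.0, 1.0, 0.0, 0.0]
force: [-0.2, 0.1, -0.7]
width: 0.0877
gripper_force: 0.0
t: 11.25
position: [0.5078, 0.3691, 0.2322]
eef_rot: [0.0, 1.0, 0.002, 0.002]
force: [0.8, 0.7, -0.3]
width: 0.0877
gripper_force: 0.0
side honey_jar 0.82 [304.0, 323.5] [[0.478, 0.346, 0.018], [0.506, 0.391, 0.077], [0.534, 0.401, 0.101]]
side honey_jar 0.71 [336.7, 182.3] [[0.426, -0.358, -0.004], [0.447, -0.154, 0.074], [0.475, 0.384, 0.379]]
side grill_handle 0.56 [340.2, 205.4] [[0.43, -0.036, 0.075], [0.44, 0.057, 0.12], [0.449, 0.102, 0.125]]
top honey_jar 0.81 [334.8, 232.5] [[0.442, -0.215, 0.022], [0.476, -0.174, 0.113], [0.515, -0.14, 0.119]]
top honey_jar 0.48 [159.9, 227.0] [[0.48, 0.337, 0.018], [0.493, 0.351, 0.075], [0.524, 0.387, 0.107]]
top grill_handle 0.7 [266.3, 242.9] [[0.434, -0.047, 0.114], [0.443, 0.025, 0.123], [0.453, 0.095, 0.13]]
```

View pics/s4.png

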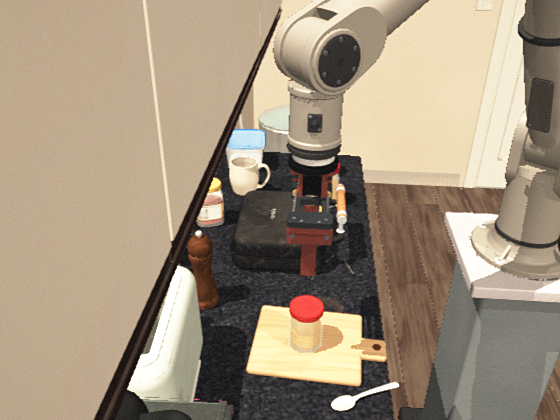

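Jar stands upright on the wide part of the board (306,325) and is released. On to the handle.

```bash
python3 -m jog '[[[0,0,0],[0,-0.3,0],1],[[0,0,0],[0.1,-0.6,0],1],[[0,0,0],[0.1,-0.7,0],1],[[0,0,0],[0.1,-0.7,0],1],[[0,0,0],[0.1,-0.7,0],1],[[0,0,0],[0.2,-0.7,0],1],[[0,0,0],[0.2,-0.7,0],1],[[0,0,0],[0.2,-0.7,0],1],[[0,0,0],[0.1,-0.7,0],1],[[0,0,0],[0.1,-0.6,0],1]]'
python3 -m jog '[[[0,0,0],[0.1,-0.3,0],1],[[0,0,0],[0,-0.17,0],1],[[0,0,1],[0,0,0],1],[[0,0,1],[0,0,0],1],[[0,0,1],[0,0,0],1],[[0,0,1],[0,0,0],1],[[0,0,1],[0,0,0],1],[[0,0,1],[0,0,0],1],[[0,0,1],[0,0,0],1],[[0,0,1],[0,0,0],1]]'
python3 -m jog '[[[0,0,1],[0,0,0],1],[[0,0,1],[0,0,0],1],[[0,0,1],[0,0,0],1],[[0,0,1],[0,0,0],1],[[0,0,1],[0,0,0],1],[[0,0,1],[0,0,0],1],[[0,0,1],[0,0,0],1],[[0,0,1],[0,0,0],1],[[0,0,1],[0,0,0],1],[[0,0,1],[0,0,0],1]]'
python3 - <<'E'
from h import *
from scipy.spatial.transform import Rotation as R
o=robot.get_obs();print(o["t"],o["position"],o["q"]);print(R.from_quat(o["eef_rot"]).as_matrix().round(3))
E
```

```text
t: 12.55
position: [0.4454, 0.0456, 0.2293]
eef_rot: [0.001, 1.0, -0.0, -0.0]
force: [0.7, 0.0, 0.3]
width: 0.0879
gripper_force: 0.0
t: 13.55
position: [0.4419, 0.0261, 0.2295]
eef_rot: [0.343, 0.939, -0.0, -0.0]
force: [0.0, 0.3, -0.7]
width: 0.088
gripper_force: 0.0
t: 14.55
position: [0.4419, 0.0261, 0.2295]
eef_rot: [0.708, 0.706, -0.0, -0.0]
force: [-0.1, 0.7, -0.1]
width: 0.088
gripper_force: 0.0
14.55 [0.44186658 0.02608192 0.22949424] [-0.69704671  0.10296842  0.53981936  2.12957273 -0.06617744  0.92472744
 -0.12176617]
[[ 0.002  1.    -0.   ]
 [ 1.    -0.002 -0.   ]
 [-0.    -0.    -1.   ]]
```

```bash
python3 -m jog '[[[0,0,0],[0,0,0.3],1],[[0,0,0],[0,0,0.4],1],[[0,0,0],[0,0,0.4],1],[[0,0,0],[0,0,0.4],1],[[0,0,0],[0,0,0.3],1],[[0,0,0],[0,0,0.3],1],[[0,0,0],[0,0,0.1],1],[[0,0,0],[0,0,0],1]]'
python3 -m jog '[[[0,0,0],[0,0,0],0],[[0,0,0],[0,0,0],-0.4],[[0,0,0],[0,0,0],-0.8],[[0,0,0],[0,0,0],-0.8],[[0,0,0],[0,0,0],-0.8],[[0,0,0],[0,0,0],-0.8],[[0,0,0],[0,0,0],-0.8],[[0,0,0],[0,0,0],-0.8],[[0,0,0],[0,0,0],-0.8]]' 30
```

```text
t: 15.35
position: [0.4414, 0.0255, 0.1191]
eef_rot: [0.707, 0.707, -0.001, -0.0]
force: [-1.1, -1.0, -0.1]
width: 0.0876
gripper_force: 0.0
t: 16.25
position: [0.4407, 0.025, 0.1195]
eef_rot: [0.707, 0.707, -0.001, -0.001]
force: [-2.1, 1.1, 8.9]
width: 0.0196
gripper_force: 27.4
```

Run:
```python
from h import *
f=robot.grab_frame("side")
cv2.imwrite("pics/s5.png",cv2.resize(f["color"][100:300,200:440],None,fx=3,fy=3)[:,:,::-1])
import numpy as np
print("lift path (world, from shut):")
r=np.hypot(.234,.07);a0=np.arctan2(.07,.234)
for d in range(0,31,3):
    a=a0+np.radians(d);print(d,((.234-r*np.cos(a))/.05).round(2),((r*np.sin(a)-.07)/.05).round(2))
```

```text
lift path (world, from shut):
0 0.0 0.0
3 0.08 0.24
6 0.17 0.48
9 0.28 0.71
12 0.39 0.94
15 0.52 1.16
18 0.66 1.38
21 0.81 1.58
24 0.97 1.78
27 1.15 1.97
30 1.33 2.15
```

View pics/s5.png

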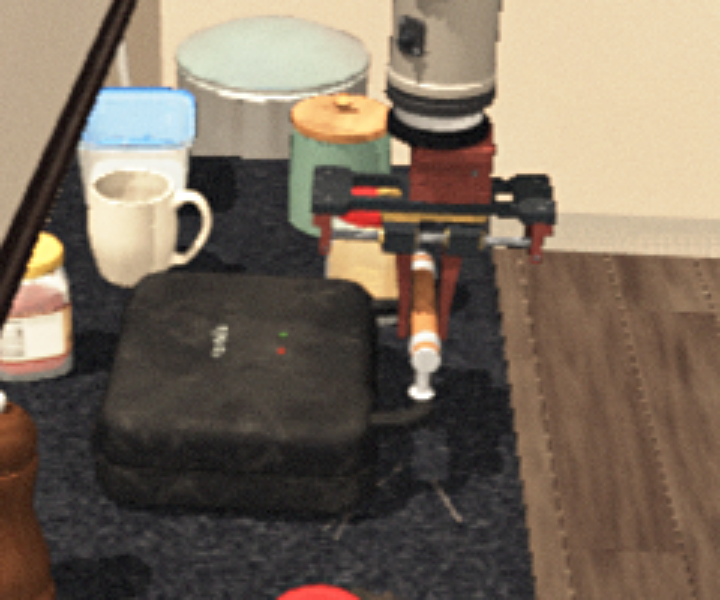

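Both fingers close round the wooden grip at its middle (crop 425,300). Lifting along the hinge arc.

```bash
python3 -m jog '[[[0,0,0],[0,0.04,-0.12],-0.8],[[0,0,0],[0,0.04,-0.12],-0.8],[[0,0,0],[0,0.045,-0.12],-0.8],[[0,0,0],[0,0.045,-0.12],-0.8],[[0,0,0],[0,0,0],-0.8]]'
```

```text
t: 16.8
position: [0.4492, 0.025, 0.1441]
eef_rot: [0.707, 0.707, -0.001, -0.001]
force: [-5.4, 0.3, -2.7]
width: 0.0193
gripper_force: 30.0
```

```bash
python3 -m jog '[[[0,0,0],[0,0.055,-0.115],-0.8],[[0,0,0],[0,0.055,-0.115],-0.8],[[0,0,0],[0,0.055,-0.115],-0.8],[[0,0,0],[0,0.055,-0.115],-0.8],[[0,0,0],[0,0.065,-0.11],-0.8],[[0,0,0],[0,0.065,-0.11],-0.8],[[0,0,0],[0,0,0],-0.8]]'
python3 - <<'E'
from h import *
f=robot.grab_frame("side");P=world(f);save(f,"s6.png")
for d in robot.trace(f,"grill_handle")[:2]:
    p=P[d["mask"]];print(d["confidence"],d["centre"],np.nanpercentile(p,[2,50,98],axis=0).round(3).tolist())
E
```

```text
t: 17.5
position: [0.4657, 0.0251, 0.1781]
eef_rot: [0.707, 0.707, -0.002, -0.002]
force: [-9.8, 1.0, 1.1]
width: 0.0194
gripper_force: 30.0
0.81 [332.1, 184.6] [[0.451, -0.035, 0.132], [0.464, 0.068, 0.176], [0.473, 0.103, 0.181]]
```

```bash
python3 -m jog '[[[0,0,0],[0,0.055,-0.11],-0.8],[[0,0,0],[0,0.06,-0.11],-0.8],[[0,0,0],[0,0.07,-0.10],-0.8],[[0,0,0],[0,0.07,-0.10],-0.8],[[0,0,0],[0,0.075,-0.10],-0.8],[[0,0,0],[0,0.075,-0.10],-0.8],[[0,0,0],[0,0,0],-0.8]]'
```

```text
t: 18.3
position: [0.487, 0.0251, 0.2095]
eef_rot: [0.707, 0.707, -0.001, -0.001]
force: [-9.3, 1.9, 2.1]
width: 0.0193
gripper_force: 30.0
```

```bash
python3 -m jog '[[[0,0,0],[0,0.08,-0.09],-0.8],[[0,0,0],[0,0.08,-0.09],-0.8],[[0,0,0],[0,0.085,-0.09],-0.8],[[0,0,0],[0,0.085,-0.085],-0.8],[[0,0,0],[0,0,0],-0.8],[[0,0,0],[0,0,0],-0.8]]'
python3 - <<'E'
from h import *
f=robot.grab_frame("side");P=world(f);save(f,"s7.png")
for n in("grill_handle","honey_jar"):
  for d in robot.trace(f,n)[:2]:
    p=P[d["mask"]];print(n,d["confidence"],d["centre"],np.nanpercentile(p,[2,50,98],axis=0).round(3).tolist())
m=[d for d in robot.trace(f,"grill") if d["confidence"]>.5][0]["mask"]
p=P[m];
for y in(.06,.1,.13):
    q=p[(abs(p[:,1]-y)<.01)&(p[:,0]>.53)&(p[:,0]<.66)&(p[:,2]>.07)]
    for _ in range(3):
        k=np.polyfit(q[:,0],q[:,2],1);q=q[abs(q[:,2]-np.polyval(k,q[:,0]))<.008]
    print(y,len(q),np.degrees(np.arctan(-k[0])))
o=robot.get_obs();print(o["position"],o["force"],o["q"])
E
```

```text
t: 18.9
position: [0.5023, 0.0252, 0.227]
eef_rot: [0.707, 0.707, -0.001, -0.002]
force: [-12.1, 2.3, 6.4]
width: 0.0187
gripper_force: 30.0
grill_handle 0.75 [317.0, 163.0] [[0.481, -0.044, 0.183], [0.499, 0.061, 0.223], [0.509, 0.103, 0.227]]
honey_jar 0.9 [334.5, 190.1] [[0.437, -0.203, 0.0], [0.453, -0.152, 0.06], [0.487, -0.136, 0.112]]
honey_jar 0.72 [304.5, 324.1] [[0.478, 0.347, 0.017], [0.506, 0.391, 0.077], [0.535, 0.401, 0.101]]
0.06 231 28.468463456163448
0.1 254 28.390654797078238
0.13 354 28.41241138376056
[0.50230388 0.0252158  0.22699504] [-12.36758638   1.80324847   6.3820922 ] [-0.63972241  0.23207424  0.54766368  2.00454383 -0.15002804  0.94816507
 -0.01614102]
```

View pics/s7.png

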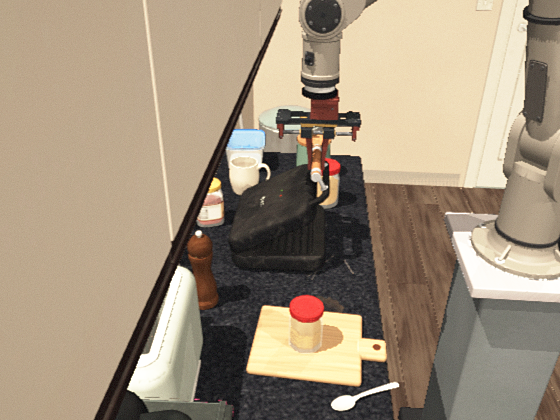

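Lid raised and held (handle 317,163), jar still on the board (305,324). The measured angle is about 28.4°, so I'm adding a small correction.

```bash
python3 -m jog '[[[0,0,0],[0,0.025,-0.04],-0.8],[[0,0,0],[0,0.025,-0.04],-0.8],[[0,0,0],[0,0.025,-0.04],-0.8],[[0,0,0],[0,0,0],-0.8],[[0,0,0],[0,0,0],-0.8],[[0,0,0],[0,0,0],-0.8]]'
cat > ang.py <<'E'
from h import *
f=robot.grab_frame("side");P=world(f)
d=robot.trace(f,"grill_handle")[0];p=P[d["mask"]];print(np.nanpercentile(p,[50],axis=0).round(4))
m=robot.trace(f,"grill")[0]["mask"];p=P[m]
for y in(.06,.1,.13):
    q=p[(abs(p[:,1]-y)<.01)&(p[:,0]>.53)&(p[:,0]<.66)&(p[:,2]>.07)]
    for _ in range(3):
        k=np.polyfit(q[:,0],q[:,2],1);q=q[abs(q[:,2]-np.polyval(k,q[:,0]))<.008]
    print(y,len(q),np.degrees(np.arctan(-k[0])))
E
python3 ang.py
```

```text
t: 19.7
position: [0.508, 0.0252, 0.233]
eef_rot: [0.707, 0.707, 0.0, -0.0]
force: [-4.7, 1.8, 0.1]
width: 0.0194
gripper_force: 30.0
[[0.5046 0.0612 0.2283]]
0.06 230 30.27429074874893
0.1 255 30.41900570935876
0.13 341 30.11946752824902
```

```bash
python3 -c "
from h import *
print(robot.sign_off())"
```

```text
the job is handed in; nothing more can be done
None
```

The honey jar stands upright and released on the wide part of the board, and the grill lid is held by its wooden grip at about 30° (30.1–30.4° measured from the camera); the job was handed in at about 20 s.

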